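# Sort the sanding pads by feel and rack them

### The job

The three sanding pads on the sheet look alike but have coarse, medium and fine grit: feel which is which by pressing and dragging them on the bench. Put the coarsest in the far bay of the sloping rack (the one by the crate) and the finest in its near bay (the one by the bench's front edge), each sole down and slid lengthwise under the cover until it is fully home against the end stop. The medium pad stays out, sole down flat on the bench; leave the other tools where they lie.

Things in the scene. Friction and masses are not known exactly. Their poses are not given: they have to be found in the camera images.
- sheet: thin sheet of paper lying on the bench, 84 (own x) x 320 mm (own y), origin at its centre, x away from the robot, y left; three places are outlined on it in a row along y, 105 mm apart, and a sanding pad lies on each. The sheet does not move and may be dragged over as if it were the bench
- place_1 (a point): centre of the left outlined place (56 x 96 mm). On it, centred to within 8 mm and square to within 0.05 rad, lies a sanding pad: cork with dark abrasive sole, 84 mm long (sheet's y), 44 mm wide (sheet's x), 28 mm high, 0.08 to 0.18 kg, sole down. The three pads look alike and lie in any order
- place_2 (a point): centre of the middle place, with a sanding pad as on place_1. Pressed on the bench with 10 to 15 N and dragged slowly (20 to 50 mm/s), a pad resists with 0.7 to 1.4 times the pressing force if coarse, 0.42 to 0.63 times if medium, 0.1 to 0.3 times if fine; read it while it slides or right after a slow stroke (after a quick stop it springs back). Weight tells nothing
- place_3 (a point): centre of the right place, with a sanding pad as on place_1. coarse_sole, medium_sole and fine_sole are the 4 mm thick soles of the three pads, each named at its centre, 2 mm above the underside; where they lie is not told
- rack: plywood rack fixed at the right end of the bench, base 124 (own x) x 158 mm (own y); origin on its underside 4 mm beyond (+x of) its centre, x to the left along the bench, y to its front edge. Its 158 mm wide floor board slopes up to the left at 30 degrees, 75 to 140 mm above the bench, and bears two bays side by side at its low right end, middles 94 mm apart
- far_bay: far bay, by the crate (coarsest pad). Origin on the sloping floor at the middle of the end stop (low end); x up the slope (to the left, 30 degrees above level), y across it to the bench's front edge, z square to the floor. A pad lies lengthwise along x, sole on the floor, end against the stop: its underside's centre at x = 42 mm. Floor open, no walls, from x = 46 to 118 mm
- near_bay: near bay, by the front edge (finest pad), same shape and axes as far_bay. Cheeks 49 mm apart, 36 mm high, from the stop to x = 34 mm, then flaring to about 58 mm apart at x = 46 mm, 24 mm high; cover over x = -8 to 34 mm, underside 34 mm and top 40 mm above the floor; stop 40 mm high. Hold a pad by its upper half, tool square to the slope, slide it down under the cover
- masking_tape: bystander: roll of masking tape lying flat, 100 mm across, 25 mm high; origin at the centre of its underside
- pencil: bystander: flat red carpenter's pencil, 174 x 14 x 12 mm, lying along the front of the big crate (fixed, about 170 mm high, some 120 mm beyond the sheet's middle); origin at the centre of its underside
- caliper: bystander: steel vernier caliper, 200 x 62 x 8 mm, at the left front of the bench (the fixed toggle jig behind it stands up to about 150 mm); origin at the centre of its underside

How it is judged:
By the outcome, as a careful person would: the job done as asked, in the order asked, and still so for the second after the job is handed in, with the robot touching nothing.
It also fails if it takes over 72 s, if anything falls off the work surface, if the arm or the gripper's body presses on something with over 40 N, if the wrist force passes 120 N, or if a joint passes its speed limit or range.

### The arm

A 7-joint arm with a two-finger parallel gripper is mounted at the origin on a cart in front of the work surface, level with it; the furniture and walls round the work are solid. World frame = base frame: x ahead of the robot, y to its left, z up, the work surface at z = 0. Lengths are in m, angles in rad, forces in N, time in s.
With the tool pointing down it reaches from about 0.425 to 0.825 m from the base axis. Payload 3.6 kg.
Tool frame: the origin (TCP) lies between the finger pads; the fingertips stand 11 mm ahead of it and the grasp point (between the pads) lies 8 mm behind it; z points along the fingers, y is the line along which they close (so a half turn about z gives the same grasp; the last joint's range is limited). The gripper opens to 93 mm and grips with 3 to 60 N. Pads are 15 mm wide; open, the fingers measure 128 mm over their backs; the gripper's body (75 mm by 188 mm) begins 65 mm behind the grasp point.
Start: joints at [-0.026, 0.615, -0.013, 1.423, 0.008, 1.103, -0.04], TCP at [0.65, 0, 0.23] pointing down, gripper open.
Joint ranges: [-3.12, 3.12], [-0.3, 2.06], [-1.34, 1.32], [0.26, 2.42], [-1.36, 4.5], [0.01, 1.98], [-2.84, 2.84]. Speed limits (rad/s): [2.79, 2.79, 3.14, 3.14, 3.14, 3.14, 3.14].

### API

Orientations are given as a rotation vector (axis times angle).
In Python, from plant import manip gives the robot as it stands.
- The arm moves only by the shell command python3 -m crank 'ROWS' [OPENING] [FORCE]. ROWS is JSON, a list of rows, each a list of 2 entries, a list of its own where there are three numbers: the shift along the tool's x, y, z each as a share of 500 mm, from -1 to 1, then the turn, a rotation vector about the tool's x, y, z each as a share of 1.5 rad, from -1 to 1. In form: [[[dx, dy, dz], [wx, wy, wz]], ...]. A call has 1 to 12 rows; each row is the pose to reach, as a shift and turn from the pose commanded when the call began, along the tool's axes at that moment; what a row does not reach only later rows make up. A row lasts 1/10 s, in which the tool goes at most 50 mm and 8.59 degrees, less where a joint would pass 70% of its speed; a pose out of reach is approached as far as the arm can. A call with a number of a shift or a turn outside -1 to 1 is refused whole. A call with a gripper value outside its range is refused whole. OPENING is the opening, from 0 (shut) to 1 (fully open), set as the call begins (- or left out, the last holds). The fingers move at their own pace and stop on an object; FORCE is the grip in N (left out, the last holds). Time passes only in rows, so rows that repeat a pose let the fingers close. It gives the time, the measured TCP pose, the force, the opening and the grip force at its end, in the units of the state.
- manip.sense(): the state, without advancing time (a new reading comes with each control period).
- manip.read_camera(name): name is "scene" or "side" or "wrist"; returns a dict with "img" (420x560x3 uint8, red, green, blue), "fov_y" (degrees; the focal length in pixels is half the picture's height over the tangent of half this angle, whatever the lens; pixels are square), "cx", "cy" (the principal point, pixels), "D" ([k1, k2, p1, p2, k3] as OpenCV has them; the pictures are not rectified), "R" (3x3) and "t" (3): a world point X has camera coordinates R X + t. Camera axes: x right, y down, z forward; pixel columns grow to the right and rows downward; lengths in m; the calibration is good to about 2 mm. A picture is of the moment at which its call begins. There is no depth.
- manip.job_done(): hands the job in; it is judged then, once.
Trained networks look in a picture, given as the dict that the camera call returned (one of the last four; its "shot" number tells which), for a name from the list of things; names that differ only in an ending like _2 or _b are one class to them, and where a whole thing is asked for, a point or a joint stands for the part that bears it (a point fixed in the world has none). Each returns a list of dicts, best first, with "p" (0 to 1); they miss things now and then, are a little off and sometimes report something else, mostly with a low value. They report only what shows in the picture. A call takes as long as a camera call.
- manip.look_for(picture, name): "box" ([left, top, width, height] as shares, 0 to 1, of the picture: columns of its width, rows of its height, round what is visible of it).
- manip.masks_of(picture, name): "mask" (420x560 bool, what is visible of it) and "box" ([left, top, width, height] as shares, 0 to 1, of the picture: columns of its width, rows of its height, round what is visible of it).
The state is a dict: "time_s": time; "joints": joint angles; "qd": joint speeds; "joint_efforts": joint torques, N m; "tcp_pos": TCP position; "tool_rot": TCP orientation; "ft_force": force on the tool from outside, world axes, zero at the start; "moment": the same for the moment, N m; "grip_width": finger opening in m; "grasp_force": force on a finger pad.
Only numpy, scipy, OpenCV 4.12 (cv2) and the standard library are available. Lean on these libraries where they do the work, as an engineer would, in place of code of your own. Each camera call takes 0.05 s, during which the arm holds its last target. There are 200 camera calls.

## Working session

There is one attempt and no reset: what is moved stays moved. The work goes in short steps, Python scripts to look and compute and a shell command to move; the robot and the scene stay as the last step left them, time stands still between calls to the robot, and variables do not carry over. Pictures are saved under pics/ and viewed, at most 13 in all, crops included, and the job is handed in when it is done.

```bash
mkdir -p pics; ls
cat > h.py <<'E'
import numpy as np, cv2, json
from plant import manip
from scipy.spatial.transform import Rotation as Ro
def K(p):
    f=p["img"].shape[0]/2/np.tan(np.radians(p["fov_y"])/2)
    return np.array([[f,0,p["cx"]],[0,f,p["cy"]],[0,0,1]])
def ray(p,uv,z):
    n=cv2.undistortPoints(np.array(uv,float).reshape(-1,1,2),K(p),np.array(p["D"],float)).reshape(-1,2)
    R=np.array(p["R"]);t=np.array(p["t"]);c=-R.T@t
    d=np.c_[n,np.ones(len(n))]@R
    return c+d*((z-c[2])/d[:,2])[:,None]
def proj(p,X):
    return cv2.projectPoints(np.array(X,float).reshape(-1,1,3),cv2.Rodrigues(np.array(p["R"]))[0],np.array(p["t"],float),K(p),np.array(p["D"],float))[0].reshape(-1,2)
def save(p,n): cv2.imwrite("pics/"+n,p["img"][:,:,::-1])
E
python3 - <<'E'
from h import *
s=manip.sense();print({k:np.round(v,3).tolist() for k,v in s.items()})
for c in ["scene","side","wrist"]:
    p=manip.read_camera(c);save(p,c+"0.png");print(c,np.round(p["R"],3).tolist(),np.round(p["t"],3))
    for n in ["sheet","place_1","coarse_sole","rack","far_bay","near_bay","masking_tape","pencil"]:
        r=manip.masks_of(p,n)
        for q in r[:4]:
            b=np.array(q["box"])*[560,420,560,420];print(n,round(q["p"],2),b.round())
E
```

```text
pics
{'time_s': 0.0, 'joints': [-0.027, 0.616, -0.013, 1.425, 0.008, 1.103, -0.04], 'qd': [-0.0, -0.002, -0.002, 0.002, -0.001, 0.0, -0.001], 'joint_efforts': [0.001, -45.894, 0.209, -16.574, -0.061, 0.02, 0.0], 'tcp_pos': [0.649, -0.0, 0.228], 'tool_rot': [-2.22, -2.22, 0.003], 'ft_force': [0.579, 0.833, -0.349], 'moment': [-0.001, -0.005, -0.006], 'grasp_force': 0.0, 'grip_width': 0.093}
scene [[0.66, -0.751, 0.008], [-0.474, -0.425, -0.771], [0.583, 0.505, -0.636]] [-0.235  0.373  0.98 ]
sheet 0.93 [177. 233. 118.  36.]
place_1 0.68 [181. 235. 113.  33.]Traceback (most recent call last):
  File "<stdin>", line 6, in <module>
ValueError: it knows: caliper, far_bay, masking_tape, near_bay, pencil, place, rack, sheet
```

Run:
```python
from h import *
ims=[]
for c in ["scene","side","wrist"]:
    p=manip.read_camera(c);save(p,c+"0.png");print(c,np.round(p["R"],3).tolist(),np.round(p["t"],3))
    for n in ["sheet","place_1","rack","far_bay","near_bay","masking_tape","pencil"]:
        for q in manip.masks_of(p,n)[:4]:
            b=np.array(q["box"])*[560,420,560,420];print(n,round(q["p"],2),b.round())
```

```text
scene [[0.66, -0.751, 0.008], [-0.474, -0.425, -0.771], [0.583, 0.505, -0.636]] [-0.235  0.373  0.98 ]
sheet 0.9 [180. 234. 115.  37.]
place_1 0.77 [179. 238. 114.  32.]
rack 0.96 [334. 205.  69.  90.]
rack 0.17 [195. 190.  22.  24.]
far_bay 0.78 [371. 215.  29.  25.]
far_bay 0.69 [178. 238. 115.  29.]
near_bay 0.96 [373. 239.  27.  39.]
masking_tape 0.65 [198. 192.  20.  23.]
pencil 0.7 [230. 216.  65.  11.]
side [[-0.963, -0.27, 0.01], [-0.178, 0.605, -0.776], [0.204, -0.749, -0.631]] [0.496 0.07  1.594]
sheet 0.82 [262. 211.  59.  67.]
place_1 0.82 [263. 204.  59.  73.]
rack 0.92 [241. 130.  55.  57.]
rack 0.38 [224. 256.  33.  33.]
rack 0.26 [263. 207.  60.  73.]
far_bay 0.67 [238. 133.  25.  17.]
near_bay 0.53 [268. 133.  22.  17.]
masking_tape 0.84 [224. 259.  37.  33.]
pencil 0.5 [297. 279.  48.  61.]
wrist [[1.0, 0.0, 0.001], [0.0, -0.968, 0.251], [0.001, -0.251, -0.968]] [-0.649 -0.03   0.39 ]
sheet 0.93 [ 27.   0. 176. 166.]
place_1 0.91 [ 31.   0. 170. 167.]
rack 0.63 [163. 198. 150. 177.]
far_bay 0.66 [246. 271.  66.  76.]
near_bay 0.92 [164. 321.  80.  54.]
near_bay 0.27 [ 27.   0. 177. 169.]
pencil 0.73 [176.   3.  63. 102.]
pencil 0.38 [ 28.   0. 175. 167.]
pencil 0.28 [165. 318.  77.  56.]
```

View pics/scene0.png

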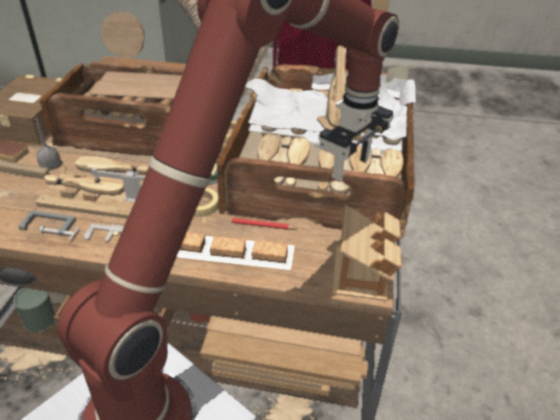

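View pics/side0.png

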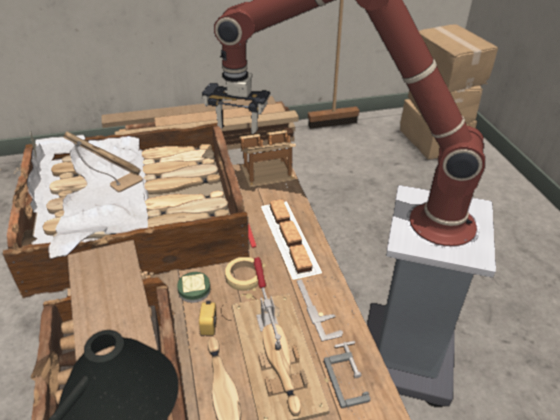

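View pics/wrist0.png

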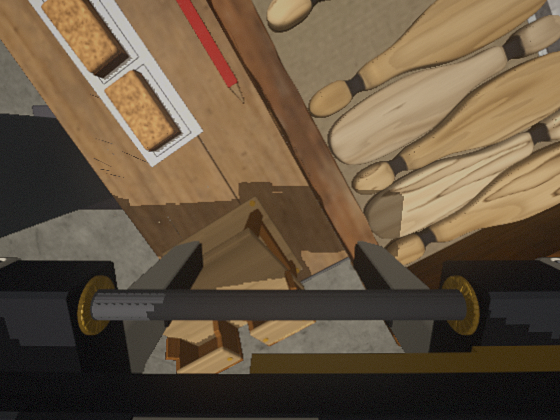

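The pictures show the bench turned by about 55° in the world. The sheet is at wrist pixels (40–200, 0–165), with one pad at (142,110). The rack lies under the gripper at about (215,290), its bays at (205,345) and (280,310).

Run:
```python
from h import *
p=manip.read_camera("wrist")
print("sheet R corners",ray(p,[(153,166),(201,131)],0).round(3).tolist(),"pad top?",ray(p,[(142,110)],.028).round(3))
print(ray(p,[(39,0)],0).round(3))
for c in ["scene","side"]:
    p=manip.read_camera(c)
    m=manip.masks_of(p,"sheet")[0]["mask"].astype(np.uint8)
    ct=max(cv2.findContours(m,cv2.RETR_EXTERNAL,cv2.CHAIN_APPROX_NONE)[0],key=len).reshape(-1,2)
    g=ray(p,ct,0)[:,:2].astype(np.float32);r=cv2.minAreaRect(g*1000);print(c,r,cv2.boxPoints(r).round())
    for n,z in [("rack",.08),("masking_tape",.012),("pencil",.006),("near_bay",.1),("far_bay",.1)]:
        q=manip.masks_of(p,n)
        if q:
            v,u=np.nonzero(q[0]["mask"]);print(n,round(q[0]["p"],2),ray(p,[(u.mean(),v.mean())],z).round(3))
```

```text
sheet R corners [[0.484, 0.034, 0.0], [0.551, 0.078, 0.0]] pad top? [[0.49  0.101 0.028]]
[[0.37  0.227 0.   ]]
scene ((440.49090576171875, 174.04783630371094), (83.85948944091797, 278.460205078125), 32.093753814697266) [[331. 270.]
 [479.  34.]
 [550.  78.]
 [402. 314.]]
rack 0.66 [[ 0.569 -0.112  0.08 ]]
masking_tape 0.74 [[0.514 0.352 0.012]]
pencil 0.73 [[0.556 0.195 0.006]]
near_bay 0.61 [[ 0.575 -0.161  0.1  ]]
far_bay 0.69 [[ 0.657 -0.108  0.1  ]]
side ((612.5322265625, -321.5909729003906), (87.87272644042969, 91.15955352783203), 25.581031799316406) [[ 553. -299.]
 [ 593. -382.]
 [ 672. -344.]
 [ 632. -262.]]
rack 0.79 [[ 0.575 -0.068  0.08 ]]
masking_tape 0.81 [[0.515 0.381 0.012]]
pencil 0.5 [[0.531 0.237 0.006]]
near_bay 0.75 [[ 0.568 -0.171  0.1  ]]
far_bay 0.56 [[ 0.652 -0.122  0.1  ]]
```

```bash
python3 -m crank '[[[0.2,-0.3,0.04],[0,0,-0.375]],[[0.2,-0.3,0.04],[0,0,-0.375]],[[0.2,-0.3,0.04],[0,0,-0.375]],[[0.2,-0.3,0.04],[0,0,-0.375]],[[0.2,-0.3,0.04],[0,0,-0.375]],[[0.2,-0.3,0.04],[0,0,-0.375]]]'
python3 - <<'E'
from h import *
p=manip.read_camera("wrist");save(p,"w1.png")
for n in ["sheet","place","rack","far_bay","near_bay"]:
    for q in manip.masks_of(p,n)[:4]:
        b=np.array(q["box"])*[560,420,560,420];print(n,round(q["p"],2),b.round())
E
```

```text
time_s: 2.7
tcp_pos: [0.5003, 0.1001, 0.2102]
tool_rot: [1.517, 2.75, 0.001]
ft_force: [1.2, -1.2, 0.2]
grip_width: 0.0931
grasp_force: 0.0
sheet 0.81 [229.   3.  79. 226.]
place 0.67 [231.   0.  75. 232.]
rack 0.67 [177. 320. 135.  53.]
far_bay 0.66 [178. 319. 134.  56.]
```

View pics/w1.png

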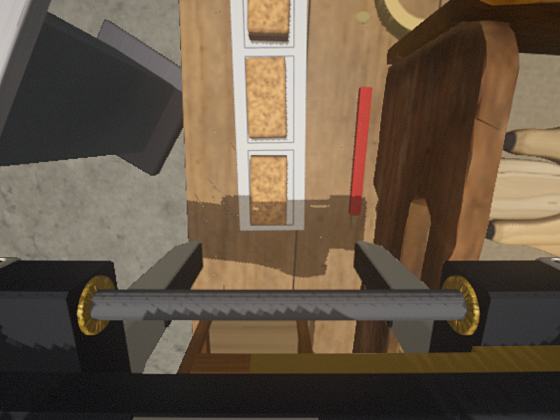

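The sheet runs straight up the picture, with its near edge at (240–303, 230). The three pads are at about (268,18), (267,97) and (268,188), and the rack is hidden behind the gripper at the bottom.

Run:
```python
from h import *
p=manip.read_camera("wrist")
c=ray(p,[(240,231),(303,229),(231,0),(308,0)],0)[:,:2];print(c.round(4).tolist())
d1=c[2]-c[0];d2=c[3]-c[1];print(np.degrees([np.arctan2(-d[0],d[1]) for d in (d1,d2)]))
hsv=cv2.cvtColor(p["img"],cv2.COLOR_RGB2HSV)
m=((hsv[...,1]>90)&(hsv[...,2]>70)).astype(np.uint8); m[:,:236]=0;m[:,300:]=0;m[228:]=0
m=cv2.morphologyEx(m,cv2.MORPH_OPEN,np.ones((3,3)));m=cv2.morphologyEx(m,cv2.MORPH_CLOSE,np.ones((5,5)))
for ct in cv2.findContours(m,cv2.RETR_EXTERNAL,cv2.CHAIN_APPROX_NONE)[0]:
    if cv2.contourArea(ct)>500:
        ct=ct.reshape(-1,2);r=cv2.minAreaRect((ray(p,ct,.028)[:,:2]*1000).astype(np.float32));print(ct.min(0),ct.max(0),r)
```

```text
[[0.4841, 0.0306], [0.5531, 0.0771], [0.3413, 0.2554], [0.4129, 0.3004]]
[32.44568065 32.12499395]
[250 155] [286 223] ((484.6846923828125, 101.47248077392578), (42.93927764892578, 80.84969329833984), 32.10289764404297)
[245  56] [285 136] ((428.8311462402344, 187.42559814453125), (42.550193786621094, 81.82991027832031), 33.064754486083984)
[247   0] [288  34] ((390.03363037109375, 254.26231384277344), (42.33366012573242, 31.094701766967773), 32.11349105834961)
```

```bash
python3 -m crank '[[[0.059,-0.025,0.1],[0,0,0]],[[0.059,-0.025,0.2],[0,0,0]],[[0.059,-0.025,0.29],[0,0,0]],[[0.059,-0.025,0.33],[0,0,0]],[[0.059,-0.025,0.36],[0,0,0]],[[0.059,-0.025,0.385],[0,0,0]],[[0.059,-0.025,0.385],[0,0,0]]]' && python3 -m crank '[[[0,0,0],[0,0,0]],[[0,0,0],[0,0,0]],[[0,0,0],[0,0,0]],[[0,0,0],[0,0,0]],[[0,0,0],[0,0,0]],[[0,0,0],[0,0,0]]]' 0 45
```

```text
time_s: 3.75
tcp_pos: [0.4732, 0.118, 0.0158]
tool_rot: [-1.517, -2.749, 0.003]
ft_force: [0.5, -0.6, 0.6]
grip_width: 0.0931
grasp_force: 0.0
time_s: 4.35
tcp_pos: [0.4738, 0.1183, 0.0174]
tool_rot: [1.517, 2.751, 0.001]
ft_force: [0.7, 0.8, 0.2]
grip_width: 0.0492
grasp_force: 0.0
```

```bash
python3 -m crank '[[[0,0,0],[0,0,0]],[[0,0,0],[0,0,0]],[[0,0,0],[0,0,0]]]' && python3 -m crank '[[[0,0,0.004],[0,0,0]],[[0,0,0.008],[0,0,0]],[[0,0,0.008],[0,0,0]]]'
```

```text
time_s: 4.65
tcp_pos: [0.4738, 0.1184, 0.0173]
tool_rot: [1.518, 2.751, 0.001]
ft_force: [-0.6, -0.2, 2.1]
grip_width: 0.0437
grasp_force: 45.0
time_s: 4.95
tcp_pos: [0.4738, 0.1184, 0.0172]
tool_rot: [1.517, 2.749, 0.001]
ft_force: [-7.3, -1.6, 36.9]
grip_width: 0.0437
grasp_force: 45.0
```

```bash
python3 -m crank '[[[0,0,-0.0053],[0,0,0]],[[0,0,-0.0053],[0,0,0]],[[0,0,-0.0053],[0,0,0]]]' && python3 -m crank '[[[0,-0.006,-0.0053],[0,0,0]],[[0,-0.012,-0.0053],[0,0,0]],[[0,-0.018,-0.0053],[0,0,0]],[[0,-0.024,-0.0053],[0,0,0]],[[0,-0.03,-0.0053],[0,0,0]],[[0,-0.036,-0.0053],[0,0,0]],[[0,-0.042,-0.0053],[0,0,0]],[[0,-0.048,-0.0053],[0,0,0]]]'
```

```text
time_s: 5.25
tcp_pos: [0.474, 0.1184, 0.0172]
tool_rot: [1.517, 2.75, 0.001]
ft_force: [-2.6, -0.8, 15.8]
grip_width: 0.0432
grasp_force: 45.0
time_s: 6.05
tcp_pos: [0.4532, 0.1054, 0.0184]
tool_rot: [-1.518, -2.751, -0.0]
ft_force: [0.5, -0.5, -1.7]
grip_width: 0.0439
grasp_force: 45.0
```

```bash
python3 -m crank '[[[0,0,0.005],[0,0,0]],[[0,0,0.005],[0,0,0]],[[0,0,0.005],[0,0,0]]]' && python3 -m crank '[[[0,0.006,0],[0,0,0]],[[0,0.012,0],[0,0,0]],[[0,0.018,0],[0,0,0]],[[0,0.024,0],[0,0,0]],[[0,0.03,0],[0,0,0]],[[0,0.036,0],[0,0,0]],[[0,0.042,0],[0,0,0]]]'
```

```text
time_s: 6.35
tcp_pos: [0.4527, 0.105, 0.0173]
tool_rot: [1.518, 2.751, -0.002]
ft_force: [-4.3, -1.7, 13.3]
grip_width: 0.0437
grasp_force: 45.0
time_s: 7.05
tcp_pos: [0.4711, 0.116, 0.0172]
tool_rot: [1.518, 2.75, -0.001]
ft_force: [-2.7, -2.0, 11.4]
grip_width: 0.0439
grasp_force: 45.0
```

```bash
python3 -m crank '[[[0,-0.006,0],[0,0,0]],[[0,-0.012,0],[0,0,0]],[[0,-0.018,0],[0,0,0]],[[0,-0.024,0],[0,0,0]],[[0,-0.03,0],[0,0,0]]]' && python3 -m crank '[[[0,-0.006,0],[0,0,0]],[[0,-0.012,0],[0,0,0]]]'; python3 -m crank '[[[0,0.006,0],[0,0,0]],[[0,0.012,0],[0,0,0]],[[0,0.018,0],[0,0,0]],[[0,0.024,0],[0,0,0]],[[0,0.03,0],[0,0,0]],[[0,0.036,0],[0,0,0]],[[0,0.042,0],[0,0,0]]]'
```

```text
time_s: 7.55
tcp_pos: [0.4617, 0.1101, 0.0174]
tool_rot: [1.514, 2.747, 0.009]
ft_force: [2.1, 1.0, 7.8]
grip_width: 0.0436
grasp_force: 45.0
time_s: 7.75
tcp_pos: [0.4566, 0.1069, 0.0174]
tool_rot: [1.514, 2.747, 0.009]
ft_force: [2.0, 1.0, 6.9]
grip_width: 0.0433
grasp_force: 45.0
time_s: 8.45
tcp_pos: [0.471, 0.116, 0.0172]
tool_rot: [1.518, 2.75, -0.001]
ft_force: [-1.7, -2.6, 11.9]
grip_width: 0.0435
grasp_force: 45.0
```

```bash
python3 -m crank '[[[0,0,-0.002],[0,0,0]],[[0,0,-0.002],[0,0,0]],[[0,0,-0.002],[0,0,0]],[[0,0,-0.09],[0,0,0]],[[0.1,0.005,-0.09],[0,0,0]],[[0.206,0.005,-0.09],[0,0,0]],[[0.206,0.005,-0.09],[0,0,0]],[[0.206,0.005,-0.05],[0,0,0]],[[0.206,0.005,-0.005],[0,0,0]],[[0.206,0.005,-0.003],[0,0,0]]]' 1 && python3 -m crank '[[[0,0,0],[0,0,0]],[[0,0,0],[0,0,0]],[[0,0,0],[0,0,0]],[[0,0,0],[0,0,0]],[[0,0,0],[0,0,0]],[[0,0,0],[0,0,0]],[[0,0,0],[0,0,0]],[[0,0,0],[0,0,0]],[[0,0,0.003],[0,0,0]],[[0,0,0.003],[0,0,0]]]' 0 45
```

```text
time_s: 9.45
tcp_pos: [0.4167, 0.2043, 0.0155]
tool_rot: [-1.515, -2.749, 0.007]
ft_force: [-0.2, 0.5, -0.1]
grip_width: 0.093
grasp_force: 0.0
time_s: 10.45
tcp_pos: [0.4183, 0.2052, 0.0176]
tool_rot: [1.517, 2.75, 0.0]
ft_force: [-2.4, -1.2, 16.4]
grip_width: 0.0438
grasp_force: 44.9
```

```bash
python3 -m crank '[[[0,-0.006,0],[0,0,0]],[[0,-0.012,0],[0,0,0]],[[0,-0.018,0],[0,0,0]],[[0,-0.024,0],[0,0,0]],[[0,-0.03,0],[0,0,0]],[[0,-0.036,0],[0,0,0]]]' && python3 -m crank '[[[0,0.006,0],[0,0,0]],[[0,0.012,0],[0,0,0]],[[0,0.018,0],[0,0,0]],[[0,0.024,0],[0,0,0]],[[0,0.03,0],[0,0,0]],[[0,0.036,0],[0,0,0]]]'
```

```text
time_s: 11.05
tcp_pos: [0.4099, 0.1999, 0.0179]
tool_rot: [1.512, 2.744, 0.024]
ft_force: [7.4, 3.2, 7.1]
grip_width: 0.0439
grasp_force: 44.9
time_s: 11.65
tcp_pos: [0.4101, 0.2, 0.0178]
tool_rot: [-1.513, -2.744, 0.027]
ft_force: [-16.6, -7.7, 39.5]
grip_width: 0.0436
grasp_force: 44.9
```

```bash
python3 -m crank '[[[0,0,-0.004],[0,0,0]],[[0,0.01,-0.004],[0,0,0]],[[0,0.02,-0.004],[0,0,0]],[[0,0.026,-0.004],[0,0,0]]]'; python3 -m crank '[[[0,0.006,0],[0,0,0]],[[0,0.012,0],[0,0,0]],[[0,0.018,0],[0,0,0]]]';python3 -m crank '[[[0,-0.007,0],[0,0,0]],[[0,-0.014,0],[0,0,0]],[[0,-0.021,0],[0,0,0]],[[0,-0.028,0],[0,0,0]],[[0,-0.035,0],[0,0,0]],[[0,-0.042,0],[0,0,0]]]'; python3 -m crank '[[[0,-0.007,0],[0,0,0]],[[0,-0.014,0],[0,0,0]]]'
```

```text
time_s: 12.05
tcp_pos: [0.4304, 0.2128, 0.0177]
tool_rot: [1.517, 2.75, 0.001]
ft_force: [-1.7, -1.4, 2.2]
grip_width: 0.0434
grasp_force: 44.9
time_s: 12.35
tcp_pos: [0.4307, 0.213, 0.0178]
tool_rot: [-1.514, -2.744, 0.023]
ft_force: [-11.9, -5.7, 19.4]
grip_width: 0.0438
grasp_force: 44.9
time_s: 12.95
tcp_pos: [0.4192, 0.2057, 0.0179]
tool_rot: [1.518, 2.751, 0.0]
ft_force: [-1.3, -0.1, -1.5]
grip_width: 0.0438
grasp_force: 44.9
time_s: 13.15
tcp_pos: [0.413, 0.2019, 0.0179]
tool_rot: [-1.517, -2.751, -0.0]
ft_force: [0.5, -0.4, -0.8]
grip_width: 0.044
grasp_force: 44.9
```

```bash
python3 -m crank '[[[0,0,0.0035],[0,0,0]],[[0,0.007,0.0035],[0,0,0]],[[0,0.014,0.0035],[0,0,0]],[[0,0.021,0.0035],[0,0,0]],[[0,0.028,0.0035],[0,0,0]]]'; python3 -m crank '[[[0,0.007,0],[0,0,0]],[[0,0.014,0],[0,0,0]]]'
python3 - <<'E'
from h import *
s=manip.sense();print(np.round(s["tcp_pos"],4),np.round(s["ft_force"],2))
E
```

```text
time_s: 13.65
tcp_pos: [0.4129, 0.2018, 0.0178]
tool_rot: [-1.511, -2.739, 0.041]
ft_force: [-21.2, -11.2, 43.9]
grip_width: 0.0441
grasp_force: 45.0
time_s: 13.85
tcp_pos: [0.4129, 0.202, 0.0176]
tool_rot: [-1.507, -2.734, 0.061]
ft_force: [-27.6, -14.8, 44.5]
grip_width: 0.0438
grasp_force: 45.1
[0.4129 0.202  0.0176] [-27.65 -14.81  44.52]
```

```bash
python3 -m crank '[[[0,-0.04,-0.02],[0,0,0]],[[0,-0.04,-0.1],[0,0,0]],[[0,-0.04,-0.2],[0,0,0]],[[0,-0.04,-0.3],[0,0,0]],[[-0.04,-0.04,-0.4],[0,0,0]],[[-0.1,-0.05,-0.48],[0,0,0]],[[-0.18,-0.05,-0.54],[0,0,0]],[[-0.26,-0.05,-0.6],[0,0,0]],[[-0.35,-0.05,-0.64],[0,0,0]],[[-0.45,-0.05,-0.64],[0,0,0]],[[-0.55,-0.05,-0.64],[0,0,0]],[[-0.65,-0.05,-0.64],[0,0,0]]]' && python3 -m crank '[[[-0.1,0,0],[0,0,0]],[[-0.2,0,0],[0,0,0]],[[-0.25,0,0],[0,0,0]],[[-0.25,0,0],[0,0,0]],[[-0.25,0,0],[0,0,0]]]'
python3 - <<'E'
from h import *
p=manip.read_camera("wrist");save(p,"w2.png")
for n in ["rack","far_bay","near_bay"]:
    for q in manip.masks_of(p,n)[:2]:
        b=np.array(q["box"])*[560,420,560,420];print(n,round(q["p"],2),b.round())
E
```

```text
time_s: 15.05
tcp_pos: [0.5821, -0.0745, 0.3362]
tool_rot: [-1.517, -2.751, -0.0]
ft_force: [0.9, 0.5, -1.2]
grip_width: 0.0438
grasp_force: 44.9
time_s: 15.55
tcp_pos: [0.648, -0.1783, 0.335]
tool_rot: [-1.517, -2.748, -0.001]
ft_force: [0.3, 0.3, -1.0]
grip_width: 0.0439
grasp_force: 44.9
rack 0.83 [200.  58. 137. 117.]
far_bay 0.83 [278. 123.  61.  55.]
near_bay 0.93 [203. 122.  56.  51.]
```

View pics/w2.png

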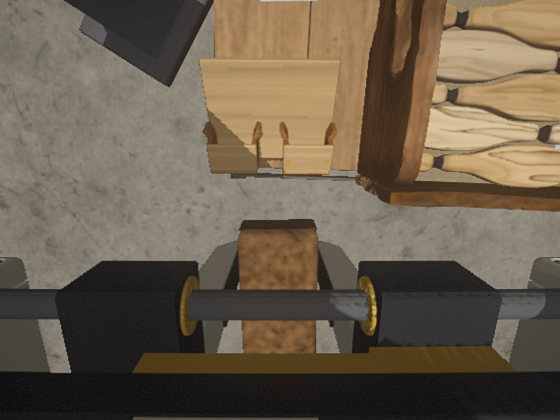

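The rack is in full view. The high edge of the floor board runs (200,60)–(340,60). The near cover is at (207–257, 145–173) and the far cover at (284–331, 147–173). The crate wall stands at about column 365, right beside the far bay. I'll fit the rack pose.

```bash
python3 - <<'E'
from h import *
from scipy.optimize import least_squares
p=manip.read_camera("wrist")
g=cv2.cvtColor(p["img"],cv2.COLOR_RGB2GRAY)
c30,s30=np.cos(np.pi/6),.5
# features in mid-bay frame (x upslope, y to front, z normal)
F=np.array([[118,79,0],[118,-79,0],[34,47+24.5,40],[34,47-24.5,40],[34,-47+24.5,40],[34,-47-24.5,40]])/1e3
uv=np.array([(200,60),(340,60),(207,145),(257,147),(284,148),(331,146)],float)
def W(q,F):
    x,y,yaw,z0=q
    l=np.array([-np.sin(yaw),np.cos(yaw),0]);f=np.array([-np.cos(yaw),-np.sin(yaw),0]);u=np.array([0,0,1.])
    ex=l*c30+u*s30; n=-l*s30+u*c30
    return np.array([x,y,z0])+F[:,:1]*ex+F[:,1:2]*f+F[:,2:]*n
def res(q,m): return np.r_[(proj(p,W(q,F[m]))-uv[m]).ravel(), (q[3]-.081)*2000]
for m in (slice(0,2),slice(0,6),slice(2,6)):
    r=least_squares(lambda q:res(q,m),[.64,-.14,.56,.081]);print(r.x.round(4),np.degrees(r.x[2]).round(2),r.fun.round(1))
    q=r.x; print("far",W(q,np.array([[0,-.047,0]])).round(4),"near",W(q,np.array([[0,.047,0]])).round(4))
E
python3 -c "
import cv2;i=cv2.imread('pics/w2.png')[40:195,180:400];cv2.imwrite('pics/w2c.png',cv2.resize(i,None,fx=3.6,fy=3.6,interpolation=cv2.INTER_CUBIC))"
```

```text
[ 0.6128 -0.1379  0.5655  0.0809] 32.4 [-1.3  0.1  1.3  0.1 -0.3]
far [[ 0.6525 -0.1127  0.0809]] near [[ 0.5731 -0.1631  0.0809]]
[ 0.6123 -0.139   0.5589  0.0811] 32.02 [-1.6  0.2  1.   1.2  3.7  0.8 -5.7 -1.   4.5 -1.8 -2.   0.5  0.1]
far [[ 0.6522 -0.1141  0.0811]] near [[ 0.5725 -0.1639  0.0811]]
[ 0.6124 -0.1395  0.5548  0.0811] 31.79 [ 3.6  0.9 -5.9 -0.7  4.4 -1.4 -2.1  1.1  0.2]
far [[ 0.6523 -0.1147  0.0811]] near [[ 0.5724 -0.1642  0.0811]]
```

View pics/w2c.png

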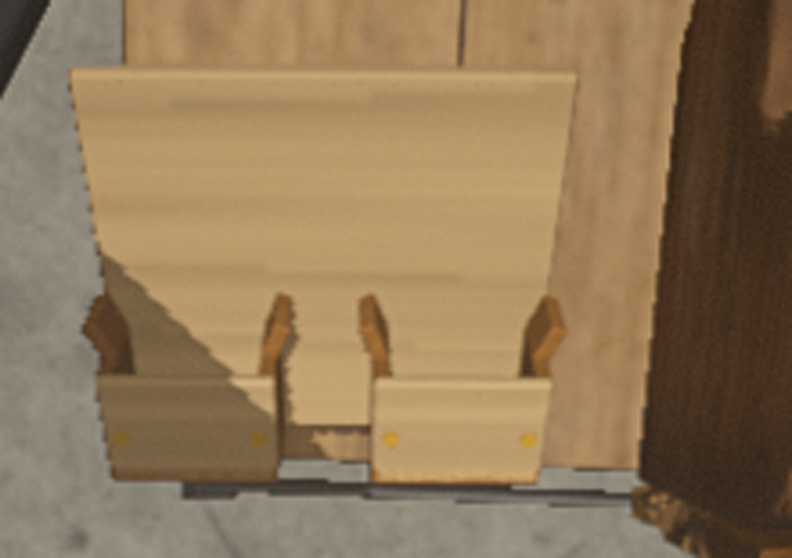

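```bash
python3 -m crank '[[[0.1,0.019,0],[0,0,0]],[[0.2,0.019,0],[0,0,0]],[[0.3,0.019,0],[0,0,0]],[[0.4,0.019,0.05],[0,0,0]],[[0.5,0.019,0.1],[0,0,0]],[[0.59,0.019,0.14],[0,0,0]],[[0.68,0.019,0.18],[0,0,0]],[[0.76,0.019,0.23],[0,0,0]],[[0.83,0.019,0.3],[0,0,0]],[[0.88,0.019,0.38],[0,0,0]],[[0.892,0.019,0.47],[0,0,0]],[[0.892,0.019,0.55],[0,0,0]]]' && python3 -m crank '[[[0,0,0.05],[0,0,0]],[[0,0,0.075],[0,0,0]],[[0,0,0.083],[0,0,0]],[[0,0,0.083],[0,0,0]]]'
```

```text
time_s: 17.0
tcp_pos: [0.4171, 0.2067, 0.0604]
tool_rot: [-1.509, -2.755, -0.004]
ft_force: [0.3, -0.0, -2.0]
grip_width: 0.0436
grasp_force: 44.9
time_s: 17.4
tcp_pos: [0.4187, 0.2043, 0.02]
tool_rot: [1.516, 2.751, 0.001]
ft_force: [0.4, 0.5, -1.0]
grip_width: 0.0438
grasp_force: 44.9
```

```bash
python3 -m crank '[[[0,0,0.005],[0,0,0]],[[0,0,0.005],[0,0,0]],[[0,0,0.005],[0,0,0]],[[0,0,0.004],[0,0,0]],[[0.003,0,0],[0,-0.1,0]],[[0.003,0,0],[0,-0.2,0]],[[0.003,0,0],[0,-0.2,0]],[[0.003,0,0],[0,-0.2,0]]]' 1 && python3 -m crank '[[[0,0,0],[0,0,0]],[[0,0,0],[0,0,0]],[[0,0,0],[0,0,0]],[[0,0,0],[0,0,0]],[[0,0,0],[0,0,0]],[[0,0,0],[0,0,0]],[[0,0,0],[0,0,0]],[[0,0,0],[0,0,0]],[[0,0,0],[0,0,0]]]' 0 50
python3 - <<'E'
from h import *
s=manip.sense();R=Ro.from_rotvec(s["tool_rot"]).as_matrix();print(s["tcp_pos"],R.round(3).tolist(), np.round(s["joints"],2))
E
```

```text
time_s: 18.2
tcp_pos: [0.4163, 0.2083, 0.0192]
tool_rot: [1.377, 2.52, -0.209]
ft_force: [-0.3, -0.2, -0.1]
grip_width: 0.0926
grasp_force: 0.0
time_s: 19.1
tcp_pos: [0.418, 0.2051, 0.0197]
tool_rot: [1.387, 2.514, -0.209]
ft_force: [0.5, 0.6, -0.5]
grip_width: 0.0439
grasp_force: 49.9
[0.41797409 0.20509864 0.01973087] [[-0.51, 0.846, 0.158], [0.808, 0.533, -0.25], [-0.296, 0.0, -0.955]] [-0.92  0.74  0.34  2.15  0.24  0.31 -0.33]
```

```bash
cat >> h.py <<'E'
yaw=np.radians(32.2);l=np.array([-np.sin(yaw),np.cos(yaw),0]);f=np.array([-np.cos(yaw),-np.sin(yaw),0]);u=np.array([0,0,1.])
ex=l*np.cos(np.pi/6)+u*.5; n=-l*.5+u*np.cos(np.pi/6)
FAR=np.array([.6523,-.1136,.081]);NEAR=np.array([.5727,-.1636,.081])
def steps(org,wps,off,h,lean):
    # tool pose for pad at bay (x0,y,z); shifts in current tool axes as shares
    s=manip.sense();R=Ro.from_rotvec(s["tool_rot"]).as_matrix();P=np.array(s["tcp_pos"])
    T0=np.c_[ex,-f,np.cross(ex,-f)]  # tool square to slope
    T=T0@Ro.from_rotvec([0,-lean,0]).as_matrix()
    w=Ro.from_matrix(R.T@T).as_rotvec()/1.5
    for x0,y,z in wps:
        X=org+(x0+off)*ex+y*f+(z+h)*n+.008*T[:,2]
        print((x0,y,z),"tcp",X.round(4),"shift",(R.T@(X-P)/.5).round(4),"turn",w.round(4))
    print("up",(R.T@u/.5*.1).round(4),"per 100mm; l",(R.T@l/.5*.1).round(4))
E
python3 -c "
from h import *
steps(FAR,[(.095,0,.10),(.095,0,.03),(.095,0,.004),(.042,0,.001)],.0234,.0274,.3)"
```

```text
(0.095, 0, 0.1) tcp [ 0.6307 -0.0792  0.2427] shift [-0.8081  0.0566 -0.2168] turn [2.000e-04 3.491e-01 4.000e-04]
(0.095, 0, 0.03) tcp [ 0.612  -0.0496  0.1821] shift [-0.7054  0.0566 -0.1217] turn [2.000e-04 3.491e-01 4.000e-04]
(0.095, 0, 0.004) tcp [ 0.6051 -0.0386  0.1596] shift [-0.6672  0.0566 -0.0863] turn [2.000e-04 3.491e-01 4.000e-04]
(0.042, 0, 0.001) tcp [ 0.6287 -0.0762  0.1305] shift [-0.7349  0.0565 -0.0045] turn [2.000e-04 3.491e-01 4.000e-04]
up [-5.910e-02  1.000e-04 -1.911e-01] per 100mm; l [ 1.911e-01  1.000e-04 -5.910e-02]
```

```bash
python3 -m crank '[[[-0.03,0,-0.096],[0,0,0]],[[-0.06,0,-0.19],[0,0,0]],[[-0.09,0,-0.287],[0,0,0]],[[-0.118,0,-0.382],[0,0,0]],[[-0.148,0,-0.478],[0,0,0]],[[-0.244,0.01,-0.448],[0,0.08,0]],[[-0.339,0.02,-0.419],[0,0.16,0]],[[-0.435,0.03,-0.39],[0,0.24,0]],[[-0.53,0.04,-0.36],[0,0.3,0]],[[-0.626,0.05,-0.33],[0,0.349,0]],[[-0.722,0.057,-0.3],[0,0.349,0]],[[-0.808,0.057,-0.217],[0,0.349,0]]]'; python3 -m crank '[[[0,0,0],[0,0,0]],[[0,0,0],[0,0,0]]]'
python3 -c "
from h import *
steps(FAR,[(.095,0,.03),(.095,0,.004),(.042,0,.001)],.0234,.0274,.3)
p=manip.read_camera('wrist');save(p,'w3.png')"
```

```text
time_s: 20.3
tcp_pos: [0.6122, -0.0521, 0.2551]
tool_rot: [-1.425, -2.577, -0.161]
ft_force: [1.0, 0.5, -0.9]
grip_width: 0.044
grasp_force: 49.9
time_s: 20.5
tcp_pos: [0.6095, -0.0498, 0.2525]
tool_rot: [-1.423, -2.57, -0.157]
ft_force: [-0.6, 0.8, -0.1]
grip_width: 0.0438
grasp_force: 49.9
(0.095, 0, 0.03) tcp [ 0.612  -0.0496  0.1821] shift [-0.0339  0.0048  0.1367] turn [-0.0018 -0.0018 -0.0017]
(0.095, 0, 0.004) tcp [ 0.6051 -0.0386  0.1596] shift [-0.0187  0.0049  0.1864] turn [-0.0018 -0.0018 -0.0017]
(0.042, 0, 0.001) tcp [ 0.6287 -0.0762  0.1305] shift [-0.1183  0.0053  0.2232] turn [-0.0018 -0.0018 -0.0017]
up [ 0.0449 -0.0006 -0.1949] per 100mm; l [ 0.1949 -0.0004  0.0449]
```

View pics/w3.png

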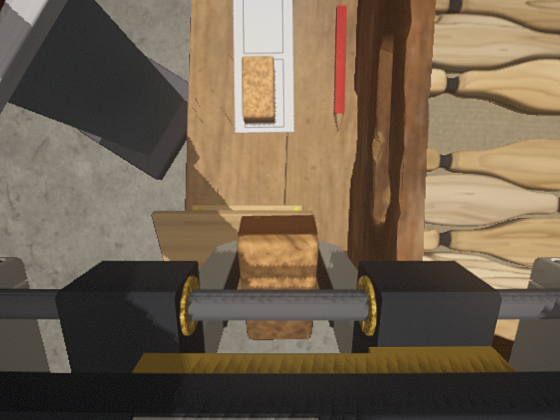

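The coarse pad is held, tilted with the tool, above the rack's far side. The board's top edge is at row 208 and the fine pad lies alone at (258,88). I'll lower it now.

```bash
python3 -m crank '[[[-0.03,0.004,0.07],[0,0,0]],[[-0.034,0.005,0.137],[0,0,0]],[[-0.027,0.005,0.16],[0,0,0]],[[-0.021,0.005,0.179],[0,0,0]],[[-0.021,0.005,0.179],[0,0,0]],[[-0.021,0.005,0.179],[0,0,0]]]'
python3 -c "
from h import *
steps(FAR,[(.095,0,.004),(.095,0,.001),(.07,0,.002),(.042,0,.001),(.042,0,-.002)],.0234,.0274,.3)"
```

```text
time_s: 21.15
tcp_pos: [0.6082, -0.039, 0.1665]
tool_rot: [-1.42, -2.579, -0.161]
ft_force: [0.5, -0.1, -0.9]
grip_width: 0.0436
grasp_force: 49.9
(0.095, 0, 0.004) tcp [ 0.6051 -0.0386  0.1596] shift [ 0.0008 -0.0049  0.0144] turn [0.0014 0.0013 0.0014]
(0.095, 0, 0.001) tcp [ 0.6043 -0.0373  0.157 ] shift [ 0.0026 -0.0049  0.0201] turn [0.0014 0.0013 0.0014]
(0.07, 0, 0.002) tcp [ 0.6161 -0.0561  0.1454] shift [-0.0457 -0.005   0.0331] turn [0.0014 0.0013 0.0014]
(0.042, 0, 0.001) tcp [ 0.6287 -0.0762  0.1305] shift [-0.0986 -0.0052  0.0516] turn [0.0014 0.0013 0.0014]
(0.042, 0, -0.002) tcp [ 0.6279 -0.0749  0.1279] shift [-0.0968 -0.0052  0.0573] turn [0.0014 0.0013 0.0014]
up [ 0.044   0.0005 -0.1951] per 100mm; l [0.1951 0.0003 0.044 ]
```

```bash
python3 -m crank '[[[0,0,0.012],[0,0,0]],[[0.002,0,0.014],[0,0,0]],[[0.002,0,0.016],[0,0,0]],[[0.002,0,0.016],[0,0,0]]]'
python3 -c "
from h import *
steps(FAR,[(.095,0,.001),(.07,0,.002),(.042,0,.001),(.042,0,-.002)],.0234,.0274,.3)"
```

```text
time_s: 21.55
tcp_pos: [0.6059, -0.0372, 0.1573]
tool_rot: [-1.421, -2.576, -0.16]
ft_force: [0.6, -0.7, -1.1]
grip_width: 0.0437
grasp_force: 49.9
(0.095, 0, 0.001) tcp [ 0.6043 -0.0373  0.157 ] shift [ 0.0013 -0.0028  0.0009] turn [-0.0001  0.      0.0003]
(0.07, 0, 0.002) tcp [ 0.6161 -0.0561  0.1454] shift [-0.047  -0.0028  0.0137] turn [-0.0001  0.      0.0003]
(0.042, 0, 0.001) tcp [ 0.6287 -0.0762  0.1305] shift [-0.0999 -0.0029  0.0322] turn [-0.0001  0.      0.0003]
(0.042, 0, -0.002) tcp [ 0.6279 -0.0749  0.1279] shift [-0.0982 -0.0029  0.0379] turn [-0.0001  0.      0.0003]
up [ 0.0443  0.     -0.195 ] per 100mm; l [1.95e-01 1.00e-04 4.43e-02]
```

```bash
python3 -m crank '[[[-0.01,-0.003,0.003],[0,0,0]],[[-0.028,-0.003,0.008],[0,0,0]],[[-0.047,-0.003,0.0137],[0,0,0]],[[-0.062,-0.003,0.019],[0,0,0]],[[-0.062,-0.003,0.019],[0,0,0]],[[-0.062,-0.003,0.019],[0,0,0]]]'
python3 -c "
from h import *
steps(FAR,[(.062,0,.001),(.042,0,.001),(.042,0,-.002)],.0234,.0274,.3)
p=manip.read_camera('scene');x=cv2.resize(p['img'][190:310,310:430],(600,600),interpolation=cv2.INTER_CUBIC)
p={'img':x};save(p,'s1.png')"
```

```text
time_s: 22.15
tcp_pos: [0.6195, -0.0619, 0.1407]
tool_rot: [-1.421, -2.575, -0.159]
ft_force: [-0.1, 0.3, -0.5]
grip_width: 0.0437
grasp_force: 49.9
(0.062, 0, 0.001) tcp [ 0.6195 -0.0615  0.1405] shift [0.0006 0.0004 0.0005] turn [-0.0003 -0.0004 -0.0001]
(0.042, 0, 0.001) tcp [ 0.6287 -0.0762  0.1305] shift [-0.0376  0.0004  0.0123] turn [-0.0003 -0.0004 -0.0001]
(0.042, 0, -0.002) tcp [ 0.6279 -0.0749  0.1279] shift [-0.0358  0.0004  0.0181] turn [-0.0003 -0.0004 -0.0001]
up [ 4.45e-02 -1.00e-04 -1.95e-01] per 100mm; l [0.195  0.     0.0445]
```

View pics/s1.png

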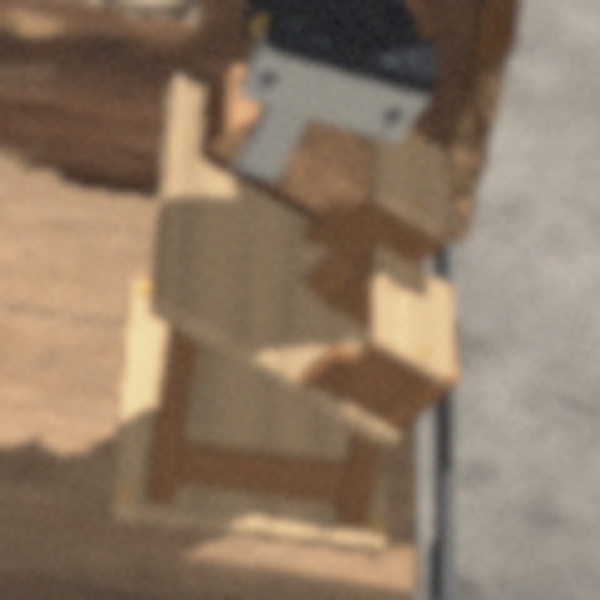

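The pad enters the far bay under its cover, aligned, with no contact force. I'll slide it down to the stop.

```bash
python3 -m crank '[[[-0.01,0,0.003],[0,0,0]],[[-0.02,0,0.006],[0,0,0]],[[-0.028,0,0.009],[0,0,0]],[[-0.034,0,0.012],[0,0,0]],[[-0.034,0,0.012],[0,0,0]]]'; python3 -m crank '[[[-0.004,0,0.001],[0,0,0]],[[-0.008,0,0.003],[0,0,0]],[[-0.008,0,0.003],[0,0,0]]]'
python3 -c "
from h import *
s=manip.sense();F=np.array(s['ft_force']);print(F@ex,F@n,F@f)
steps(FAR,[(.042,0,0)],.0234,.0274,.3)"
```

```text
time_s: 22.7
tcp_pos: [0.628, -0.0753, 0.131]
tool_rot: [-1.422, -2.576, -0.159]
ft_force: [-0.3, -1.8, -1.3]
grip_width: 0.0434
grasp_force: 49.9
time_s: 23.0
tcp_pos: [0.6292, -0.0772, 0.1295]
tool_rot: [-1.42, -2.574, -0.16]
ft_force: [-1.9, 0.4, 1.1]
grip_width: 0.0437
grasp_force: 49.9
1.714518728399006 0.2876787939425625 1.4523185054936898
(0.042, 0, 0) tcp [ 0.6285 -0.0758  0.1296] shift [0.0032 0.0003 0.0004] turn [-0.0004 -0.0011  0.0003]
up [ 4.47e-02 -1.00e-04 -1.95e-01] per 100mm; l [1.95e-01 1.00e-04 4.47e-02]
```

```bash
python3 -m crank '[[[-0.004,0,0.001],[0,0,0]],[[-0.008,0,0.0025],[0,0,0]],[[-0.008,0,0.0025],[0,0,0]]]'
python3 -c "
from h import *
s=manip.sense();F=np.array(s['ft_force']);print(F@ex,F@n,F@f)
steps(FAR,[(.042,0,0)],.0234,.0274,.3)"
```

```text
time_s: 23.3
tcp_pos: [0.6294, -0.0773, 0.1294]
tool_rot: [-1.415, -2.569, -0.164]
ft_force: [-7.5, 4.6, 12.2]
grip_width: 0.0437
grasp_force: 49.8
12.8923234289914 6.594993619040873 3.8615456666886603
(0.042, 0, 0) tcp [ 0.6285 -0.0758  0.1296] shift [0.0037 0.0002 0.0004] turn [-0.001  -0.0059  0.0011]
up [ 0.0461 -0.0002 -0.1946] per 100mm; l [0.1946 0.0004 0.0461]
```

```bash
python3 -m crank '[[[0.001,0,0.003],[0,0,0]],[[0.002,0,0.005],[0,0,0]],[[0.002,0,0.005],[0,0,0]]]'
python3 -c "
from h import *
s=manip.sense();F=np.array(s['ft_force']);print(F@ex,F@n,F@f,s['moment'])
steps(FAR,[(.042,0,0)],.0234,.0274,.3)"
```

```text
time_s: 23.6
tcp_pos: [0.6294, -0.0771, 0.129]
tool_rot: [-1.417, -2.572, -0.164]
ft_force: [-8.5, 3.0, 17.6]
grip_width: 0.0435
grasp_force: 49.9
14.925654857508157 11.660954235060103 5.584777890151818 [ 0.92083353  2.3561034  -0.00691443]
(0.042, 0, 0) tcp [ 0.6285 -0.0758  0.1296] shift [ 0.0035 -0.0001 -0.0005] turn [ 0.0001 -0.0037  0.0012]
up [ 4.540e-02  1.000e-04 -1.948e-01] per 100mm; l [0.1948 0.0003 0.0454]
```

The pad is seated: 15 N against the stop and 12 N on the floor. I'll open only partly because of the crate wall, then back out.

```bash
python3 -m crank '[[[0,0,0],[0,0,0]],[[0,0,0],[0,0,0]],[[0,0,0],[0,0,0]],[[0,0,-0.03],[0,0,0]],[[0,0,-0.08],[0,0,0]],[[0,0,-0.16],[0,0,0]],[[0.02,0,-0.24],[0,0,0]],[[0.02,0,-0.32],[0,0,0]],[[0.02,0,-0.32],[0,0,0]]]' 0.62
python3 - <<'E'
from h import *
s=manip.sense();R=Ro.from_rotvec(s["tool_rot"]).as_matrix();P=np.array(s["tcp_pos"]);print(P,R.round(3).tolist())
l0=l;T0=np.c_[l,-f,np.cross(l,-f)];T=T0@Ro.from_rotvec([0,-.3,0]).as_matrix()
print("turn",Ro.from_matrix(R.T@T).as_rotvec()/1.5)
for z in (.25,.1,.02):
    X=np.array([.4708,.1168,z]);print(z,(R.T@(X-P)/.5).round(4))
p=manip.read_camera('scene');x=cv2.resize(p['img'][190:310,310:430],(600,600),interpolation=cv2.INTER_CUBIC)
save({'img':x},'s2.png')
E
```

```text
time_s: 24.5
tcp_pos: [0.6477, -0.1037, 0.289]
tool_rot: [-1.428, -2.587, -0.164]
ft_force: [1.0, -0.2, 0.6]
grip_width: 0.0579
grasp_force: 0.0
[ 0.64767151 -0.10371559  0.28895534] [[-0.522, 0.847, -0.105], [0.827, 0.532, 0.183], [0.211, 0.008, -0.977]]
turn [ 0.00568956 -0.34184834 -0.00076603]
0.25 [ 0.5326 -0.0654  0.1942]
0.1 [ 0.4693 -0.068   0.4874]
0.02 [ 0.4355 -0.0693  0.6438]
```

View pics/s2.png

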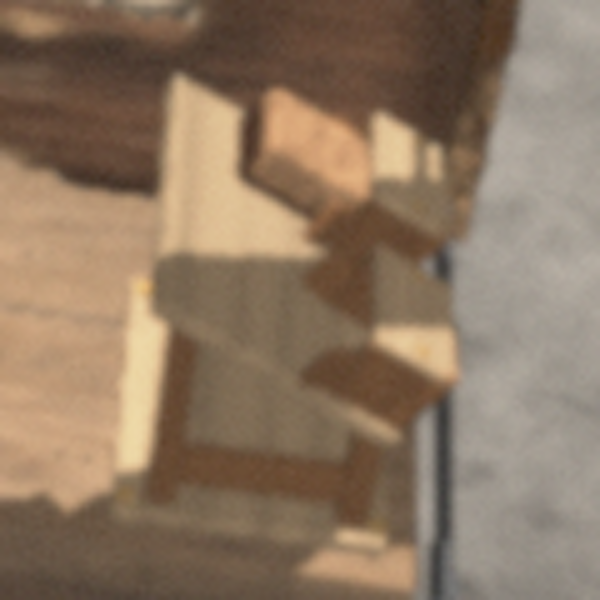

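The coarse pad sits flat in the far bay, its lower half under the cover. Next is the fine pad.

```bash
python3 -m crank '[[[0.08,-0.01,0.02],[0,-0.05,0]],[[0.18,-0.02,0.05],[0,-0.13,0]],[[0.28,-0.03,0.09],[0,-0.22,0]],[[0.37,-0.045,0.13],[0,-0.3,0]],[[0.46,-0.055,0.17],[0.003,-0.342,0]],[[0.52,-0.066,0.22],[0.005,-0.342,0]],[[0.51,-0.067,0.31],[0.005,-0.342,0]],[[0.49,-0.068,0.4],[0.005,-0.342,0]],[[0.469,-0.068,0.487],[0.005,-0.342,0]],[[0.469,-0.068,0.487],[0.005,-0.342,0]],[[0.469,-0.068,0.487],[0.005,-0.342,0]]]' 1
python3 - <<'E'
from h import *
s=manip.sense();R=Ro.from_rotvec(s["tool_rot"]).as_matrix();P=np.array(s["tcp_pos"]);print(P,R.round(3).tolist())
T0=np.c_[l,-f,np.cross(l,-f)];T=T0@Ro.from_rotvec([0,-.3,0]).as_matrix()
print("turn",Ro.from_matrix(R.T@T).as_rotvec()/1.5)
for z in (.05,.02):
    X=np.array([.4708,.1168,z]);print(z,(R.T@(X-P)/.5).round(4))
E
```

```text
time_s: 25.65
tcp_pos: [0.4643, 0.1192, 0.0971]
tool_rot: [1.392, 2.527, -0.217]
ft_force: [-0.1, 0.4, 0.4]
grip_width: 0.0931
grasp_force: 0.0
[0.46434751 0.11916952 0.09708599] [[-0.513, 0.846, 0.144], [0.809, 0.533, -0.247], [-0.286, -0.011, -0.958]]
turn [-0.00671906 -0.00668127  0.00217878]
0.05 [0.0165 0.0094 0.0933]
0.02 [0.0336 0.01   0.1508]
```

```bash
python3 -m crank '[[[0.016,0.009,0.06],[-0.004,-0.005,0]],[[0.016,0.009,0.093],[-0.004,-0.005,0]],[[0.025,0.009,0.12],[-0.004,-0.005,0]],[[0.031,0.009,0.147],[-0.004,-0.005,0]],[[0.031,0.009,0.147],[-0.004,-0.005,0]],[[0.031,0.009,0.147],[-0.004,-0.005,0]]]' 1
python3 - <<'E'
from h import *
s=manip.sense();R=Ro.from_rotvec(s["tool_rot"]).as_matrix();P=np.array(s["tcp_pos"]);print(P,R.round(3).tolist(),s["ft_force"])
X=np.array([.4708,.1168,.020]);print((R.T@(X-P)/.5).round(4))
p=manip.read_camera('wrist');save(p,'w4.png')
E
```

```text
time_s: 26.25
tcp_pos: [0.473, 0.1171, 0.0246]
tool_rot: [1.387, 2.516, -0.205]
ft_force: [1.4, -0.0, 0.3]
grip_width: 0.0929
grasp_force: 0.0
[0.47297972 0.11708986 0.02464447] [[-0.51, 0.845, 0.158], [0.809, 0.534, -0.246], [-0.293, 0.002, -0.956]] [ 1.39620054e+00 -1.14034997e-03  2.80898557e-01]
[ 0.0045 -0.004   0.0083]
```

View pics/w4.png

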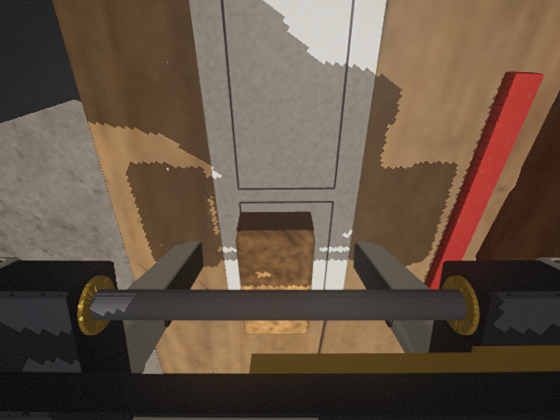

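The fine pad lies between the fingers at (275, 270), clear of the pencil.

```bash
python3 -m crank '[[[0.0045,-0.003,0.008],[0,0,0]],[[0.0045,-0.003,0.008],[0,0,0]],[[0.0045,-0.003,0.008],[0,0,0]],[[0.0045,-0.003,0.008],[0,0,0]],[[0.0045,-0.003,0.008],[0,0,0]],[[0.0045,-0.003,0.008],[0,0,0]],[[0.0045,-0.003,0.008],[0,0,0]],[[0.0045,-0.003,0.008],[0,0,0]],[[0.0045,-0.003,0.008],[0,0,0]]]' 0 50
python3 - <<'E'
from h import *
s=manip.sense();P=np.array(s["tcp_pos"]);R=Ro.from_rotvec(s["tool_rot"]).as_matrix();g=P-.008*R[:,2]
print(P,"grasp",g,"off",(g-np.array([.482,.099,0]))@l,"lat",(g-np.array([.482,.099,0]))@f,s["grip_width"],s["ft_force"])
off=(g-np.array([.482,.099,0]))@l
steps(NEAR,[(.095,0,.10),(.095,0,.03),(.095,0,.004),(.042,0,.001)],off,g[2],.3)
E
```

```text
time_s: 27.2
tcp_pos: [0.4698, 0.1167, 0.0182]
tool_rot: [1.386, 2.518, -0.209]
ft_force: [0.1, 0.5, -0.7]
grip_width: 0.0439
grasp_force: 49.9
[0.46980526 0.11674878 0.01820795] grasp [0.46856422 0.11873371 0.02585778] off 0.02385814074043532 lat 0.0008536328833779008 0.043931522322385355 [ 0.07983279  0.46089643 -0.69067998]
(0.095, 0, 0.1) tcp [ 0.5504 -0.1282  0.2416] shift [-0.6091 -0.1264 -0.2807] turn [-0.001   0.347   0.0014]
(0.095, 0, 0.03) tcp [ 0.5318 -0.0986  0.181 ] shift [-0.5067 -0.1261 -0.1852] turn [-0.001   0.347   0.0014]
(0.095, 0, 0.004) tcp [ 0.5249 -0.0876  0.1585] shift [-0.4686 -0.1259 -0.1498] turn [-0.001   0.347   0.0014]
(0.042, 0, 0.001) tcp [ 0.5485 -0.1252  0.1294] shift [-0.5365 -0.126  -0.0681] turn [-0.001   0.347   0.0014]
up [-0.0585 -0.0003 -0.1912] per 100mm; l [ 0.1912  0.0004 -0.0585]
```

```bash
python3 -m crank '[[[-0.03,0,-0.096],[0,0,0]],[[-0.06,0,-0.19],[0,0,0]],[[-0.09,0,-0.287],[0,0,0]],[[-0.12,0,-0.382],[0,0,0]],[[-0.15,-0.01,-0.46],[0,0.03,0]],[[-0.24,-0.03,-0.43],[0,0.11,0]],[[-0.33,-0.05,-0.4],[0,0.19,0]],[[-0.42,-0.08,-0.37],[0,0.27,0]],[[-0.5,-0.11,-0.34],[0,0.347,0]],[[-0.57,-0.126,-0.3],[0,0.347,0]],[[-0.56,-0.126,-0.235],[0,0.347,0]],[[-0.56,-0.126,-0.235],[0,0.347,0]]]'; python3 -m crank '[[[0,0,0],[0,0,0]],[[0,0,0],[0,0,0]]]'
python3 -c "
from h import *
steps(NEAR,[(.095,0,.03),(.095,0,.004)],.0239,.0262,.3)
p=manip.read_camera('wrist');save(p,'w5.png')"
```

```text
time_s: 28.4
tcp_pos: [0.5386, -0.1166, 0.2082]
tool_rot: [-1.424, -2.564, -0.151]
ft_force: [-0.4, 0.5, -0.5]
grip_width: 0.0433
grasp_force: 49.9
time_s: 28.6
tcp_pos: [0.5419, -0.1118, 0.2138]
tool_rot: [-1.415, -2.579, -0.159]
ft_force: [-0.7, -0.1, -0.9]
grip_width: 0.0438
grasp_force: 49.9
(0.095, 0, 0.03) tcp [ 0.5319 -0.0987  0.1813] shift [ 0.0177 -0.0029  0.0707] turn [-0.0007 -0.0001  0.0035]
(0.095, 0, 0.004) tcp [ 0.5249 -0.0877  0.1588] shift [ 0.033  -0.0028  0.1204] turn [-0.0007 -0.0001  0.0035]
up [ 0.0444  0.     -0.195 ] per 100mm; l [0.195  0.0011 0.0444]
```

```bash
python3 -m crank '[[[0.01,-0.003,0.03],[0,0,0.003]],[[0.018,-0.003,0.07],[0,0,0.003]],[[0.026,-0.003,0.1],[0,0,0.003]],[[0.032,-0.003,0.116],[0,0,0.003]],[[0.032,-0.003,0.118],[0,0,0.003]],[[0.032,-0.003,0.118],[0,0,0.003]],[[0.032,-0.003,0.118],[0,0,0.003]]]'
python3 -c "
from h import *
steps(NEAR,[(.095,0,.001),(.062,0,.001),(.042,0,.001)],.0239,.0262,.3)"
```

```text
time_s: 29.35
tcp_pos: [0.5257, -0.0911, 0.1596]
tool_rot: [-1.426, -2.575, -0.157]
ft_force: [1.1, -0.2, -1.5]
grip_width: 0.0436
grasp_force: 49.9
(0.095, 0, 0.001) tcp [ 0.5241 -0.0865  0.1562] shift [0.0077 0.0022 0.0087] turn [-0.0004  0.0013 -0.0017]
(0.062, 0, 0.001) tcp [ 0.5394 -0.1107  0.1397] shift [-0.0553  0.0024  0.0284] turn [-0.0004  0.0013 -0.0017]
(0.042, 0, 0.001) tcp [ 0.5486 -0.1253  0.1297] shift [-0.0935  0.0025  0.0403] turn [-0.0004  0.0013 -0.0017]
up [ 0.044  -0.0002 -0.1951] per 100mm; l [ 0.1951 -0.0005  0.044 ]
```

```bash
python3 -m crank '[[[0,0.001,0.008],[0,0,-0.001]],[[-0.018,0.002,0.016],[0,0,-0.001]],[[-0.037,0.002,0.022],[0,0,-0.001]],[[-0.055,0.002,0.028],[0,0,-0.001]],[[-0.055,0.002,0.028],[0,0,-0.001]],[[-0.055,0.002,0.028],[0,0,-0.001]]]'
python3 -c "
from h import *
s=manip.sense();F=np.array(s['ft_force']);print(F@ex,F@n,F@f)
steps(NEAR,[(.062,0,.001),(.042,0,.001)],.0239,.0262,.3)
p=manip.read_camera('scene');x=cv2.resize(p['img'][190:310,310:430],(600,600),interpolation=cv2.INTER_CUBIC)
save({'img':x},'s3.png')"
```

```text
time_s: 29.95
tcp_pos: [0.5382, -0.1107, 0.1385]
tool_rot: [-1.424, -2.573, -0.156]
ft_force: [-0.2, 0.6, -0.6]
grip_width: 0.0437
grasp_force: 49.9
0.23510007088615648 -0.7928381417848279 -0.09284779976281092
(0.062, 0, 0.001) tcp [ 0.5394 -0.1107  0.1397] shift [-0.0006  0.002  -0.0026] turn [-0.0016 -0.0003 -0.0016]
(0.042, 0, 0.001) tcp [ 0.5486 -0.1253  0.1297] shift [-0.0389  0.0021  0.0092] turn [-0.0016 -0.0003 -0.0016]
up [ 0.0444 -0.0006 -0.195 ] per 100mm; l [ 0.195  -0.0004  0.0444]
```

View pics/s3.png

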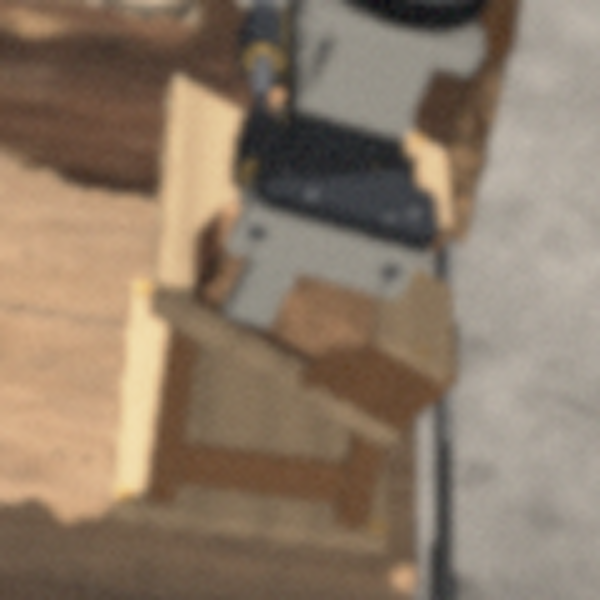

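The fine pad is entering the near bay under its cover. I'll slide it home with a 1 mm sideways correction.

```bash
python3 -m crank '[[[-0.01,0.002,0.001],[0,0,0]],[[-0.02,0.002,0.004],[0,0,0]],[[-0.03,0.002,0.007],[0,0,0]],[[-0.037,0.002,0.009],[0,0,0]],[[-0.041,0.002,0.011],[0,0,0]],[[-0.041,0.002,0.011],[0,0,0]]]'; python3 -m crank '[[[-0.004,0,0.001],[0,0,0]],[[-0.008,0,0.0025],[0,0,0]],[[-0.008,0,0.0025],[0,0,0]]]'
python3 -c "
from h import *
s=manip.sense();F=np.array(s['ft_force']);print(F@ex,F@n,F@f)
steps(NEAR,[(.042,0,0)],.0239,.0262,.3)"
```

```text
time_s: 30.6
tcp_pos: [0.5481, -0.1244, 0.1291]
tool_rot: [-1.421, -2.57, -0.158]
ft_force: [-3.5, 2.0, 2.2]
grip_width: 0.0438
grasp_force: 49.8
time_s: 30.9
tcp_pos: [0.5482, -0.1245, 0.1288]
tool_rot: [-1.416, -2.565, -0.163]
ft_force: [-9.7, 7.1, 13.9]
grip_width: 0.0434
grasp_force: 49.8
16.615838567993894 6.455273536438885 4.462591513167271
(0.042, 0, 0) tcp [ 0.5483 -0.1249  0.1288] shift [-0.0007 -0.0002 -0.0002] turn [-0.0022 -0.0075 -0.0005]
up [ 0.0465 -0.0007 -0.1945] per 100mm; l [0.1945 0.     0.0465]
```

```bash
python3 -m crank '[[[0.001,0,0.003],[0,0,0]],[[0.002,0,0.005],[0,0,0]],[[0.002,0,0.005],[0,0,0]]]'; python3 -m crank '[[[0,0,0],[0,0,0]],[[0,0,0],[0,0,0]],[[0,0,0],[0,0,0]],[[0,0,-0.03],[0,0,0]],[[0,0,-0.08],[0,0,0]],[[-0.03,0,-0.16],[0,0,0]],[[-0.09,0,-0.24],[0,0,0]],[[-0.18,0,-0.3],[0,0,0]],[[-0.26,0.05,-0.33],[0,0,0]],[[-0.26,0.08,-0.36],[0,0,0]],[[-0.26,0.08,-0.36],[0,0,0]]]' 0.62
python3 -c "
from h import *
p=manip.read_camera('wrist');save(p,'w6.png')
for b,o in (('far',FAR),('near',NEAR)):
  for x in (0,34,84): print(b,x,proj(p,[o+x/1e3*ex+y/1e3*f+.028*n for y in (-22,22)]).round(0).tolist())
  print('cover',proj(p,[o+.034*ex+.04*n]).round(0))
x=p['img'][0:260,130:430];save({'img':cv2.resize(x,None,fx=2.3,fy=2.3,interpolation=cv2.INTER_CUBIC)},'w6c.png')"
```

```text
time_s: 31.2
tcp_pos: [0.5481, -0.1244, 0.1286]
tool_rot: [-1.419, -2.567, -0.163]
ft_force: [-9.9, 6.2, 22.8]
grip_width: 0.0431
grasp_force: 49.8
time_s: 32.3
tcp_pos: [0.6757, -0.2473, 0.2703]
tool_rot: [-1.422, -2.578, -0.158]
ft_force: [0.1, -0.4, -0.2]
grip_width: 0.0576
grasp_force: 0.0
far 0 [[343.0, 136.0], [305.0, 136.0]]
far 34 [[347.0, 104.0], [306.0, 104.0]]
far 84 [[353.0, 52.0], [309.0, 52.0]]
cover [[328. 107.]]
near 0 [[260.0, 135.0], [222.0, 135.0]]
near 34 [[260.0, 104.0], [219.0, 104.0]]
near 84 [[258.0, 51.0], [213.0, 51.0]]
cover [[238. 107.]]
```

View pics/w6c.png

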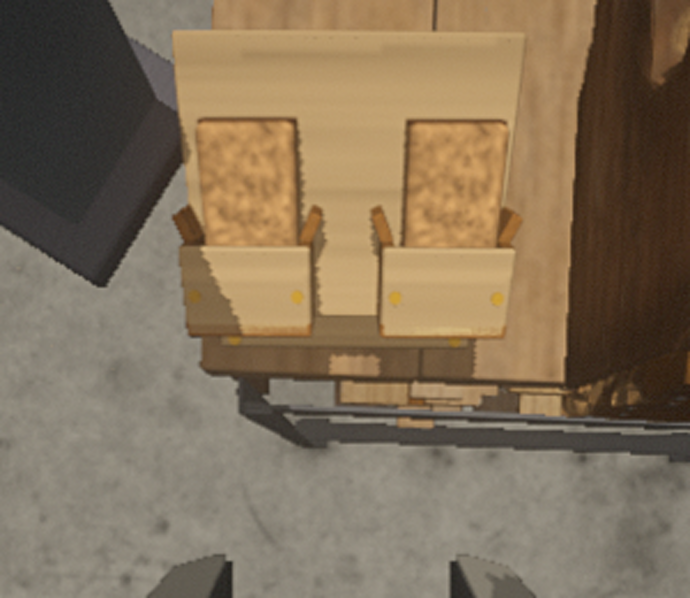

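Both pads' upper ends lie at rows 52–53, where 51.5 is predicted for fully home. They are equally far from their covers and the hand is clear.

```bash
python3 -c "
from plant import manip
print(manip.job_done())"
```

```text
the job is handed in; nothing more can be done
None
```

The coarsest pad is home in the far bay and the finest in the near bay, both sole down. The medium pad, identified by elimination rather than dragged itself, stays on the sheet; I handed the job in at about 32 s.

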